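# Take the clip-on cover off a copier's fan housing and add it to the pile of panels

## Robot

A 6-joint arm with a two-finger parallel gripper is mounted at the origin on the work surface. World frame = base frame: x ahead of the robot, y to its left, z up, the work surface at z = 0. Lengths are in m, angles in rad, forces in N, time in s.
With the tool pointing down it reaches from about 0.425 to 0.95 m from the base axis. Payload 14.7 kg.
Tool frame: the origin (TCP) lies on the centre line of the jaws, within the pads' length; the fingertips stand 19 mm ahead of it and the grasp point (between the pads) is the TCP; z points along the fingers, y is the line along which they close (so a half turn about z gives the same grasp; the last joint's range is limited). The gripper opens to 85 mm and grips with 20 to 120 N. Pads are 22 mm wide; open, the fingers measure 114 mm over their backs; the gripper's body (76 mm by 85 mm) begins 54 mm behind the grasp point. The pads swing forward as they close: fully open they stand 13 mm farther back than shut.
Start: joints at [1.073, 0.48, 1.596, -0, 1.065, -0.047], TCP at [0.283, 0.585, 0.25] pointing down, gripper open.
Joint ranges: [-2.75, 2.75], [-0.82, 2.05], [0.23, 2.67], [-1.56, 4.7], [0.09, 2.69], [-2.92, 2.92]. Speed limits (rad/s): [1.89, 1.89, 2.39, 3.01, 3.01, 3.01].

## Interface

Orientations are given as a unit quaternion [x, y, z, w].
In Python, from station import manip gives the robot as it stands. The module is installed in compiled form; this text tells all that it offers.
- The arm moves only by the tool servo_tool, never from a script. Its arguments are lists of equal length, an entry for each row: "linear": the shift along the tool's x, y, z in m, a list of three; "rotation": the turn, a rotation vector about the tool's x, y, z in degrees, a list of three; "jaw": the opening, from 0 (shut) to 1 (fully open). A call has 1 to 5 rows; each row shifts and turns the commanded pose from where the row before left it, along the tool's axes as they then stand; what a row does not reach is not made up. A row lasts 1/8 s, in which the tool goes at most 62.5 mm and 10.7 degrees, less where a joint would pass 70% of its speed; a pose out of reach is approached as far as the arm can. A call is refused whole if a number of a shift passes 0.0625 or a number of a turn 10.7, either way. A call with a gripper value outside its range is refused whole. The fingers move at their own pace and stop on an object; the grip force is fixed at half the most. Time passes only in rows, so rows that do not move let the fingers close. It gives the time, the measured TCP pose, the force, the opening and the grip force at its end, in the units of the state.
- manip.state(): the state, without advancing time (a new reading comes with each control period).
- manip.camera(name): name is "scene" or "top" or "wrist"; returns a dict with "color" (480x640x3 uint8, red, green, blue), "fx", "fy", "cx", "cy" (pixels), "camera_from_world" (4x4, takes a point from world to camera coordinates); the wrist camera has in their place "tool_from_camera" (4x4, takes a point from camera to tool coordinates, whose origin is the TCP and whose axes are the flange's). Camera axes: x right, y up, looking along -z (the intrinsics and any distortion apply to the point x, -y, -z); pixel columns grow to the right and rows downward; lengths in m; the calibration is good to about 2 mm. A picture is of the moment at which its call begins: read the wrist's pose just before it. There is no depth.
- manip.close_job(): hands the job in; it is judged then, once.
The state is a dict: "time_s": time; "joint_pos": joint angles; "joint_vel": joint speeds; "effort": joint torques, N m; "tool_pos": TCP position; "tcp_rot": TCP orientation; "ft_force": force on the tool from outside, world axes, zero at the start; "ft_torque": the same for the moment, N m; "finger_gap": opening from 0.0 (shut) to 1.0 (fully open); "grasp_force": force on a finger pad.
Only numpy, scipy, OpenCV 4.12 (cv2) and the standard library are available. Lean on these libraries where they do the work, as an engineer would, in place of code of your own. Each camera call takes 0.05 s, during which the arm holds its last target. There are 200 camera calls.

## Task

Unclip the cover from the sloping face of the fan housing by squeezing its two snap tabs together between the fingers, lift it out of its frame, and stack it squarely on top of the pile of two plain panels: flat, tabs upwards, edges flush with the panels below. Set it down without dropping it, keep the pile square and where it is, leave the other things on the bench alone, and let go of the cover.

Things in the scene. Friction and masses are not known exactly. Their poses are not given: they have to be found in the camera images.
- cover_mid (a point): Centre of the clip-on cover's plate, 160 x 130 x 10 mm: grey plastic with dark louvres, flat underside, loose, about 0.26 kg, clipped into the sloping frame. x runs up the slope (160 mm side), y level (130 mm side), z out of the face, 35 degrees from vertical. Freed, it comes straight out along z: the frame stands 2 mm proud of the face, with 1.5 mm of play. From its face stand two snap tabs.
- tab_left_paddle (a point): Centre of the paddle of the snap tab on the cover's +y side: an upright plate on the cover's face, 40 mm along x, 6 mm thick in y, 30 mm tall; at rest at y = +26 mm of the cover, 20 mm above cover_mid along z. Over their outer faces the two paddles measure 58 mm at rest, 40 mm pressed together, where they stop solid: the squeezed pair is also the handle to carry the cover by.
- tab_right_paddle (a point): The same for the tab on the cover's -y side (y = -26 mm at rest). Each tab slides along y and carries a 30 mm wide bolt that at rest sticks out 8 mm beyond the plate's 130 mm width, under a catch of the frame. Both bolts must be drawn in at once to free the cover; let go, the tabs spring out again.
- tab_left (a joint): How far the tab on the cover's +y side is pressed in towards the middle, in m: 0 at rest (bolt out), 0.009 fully in; the bolt is clear of the catch from about 0.008. Spring: 2 N to start, about 5 N fully in.
- tab_right (a joint): The same for the tab on the cover's -y side.
- seat (a point): Centre of the cover's seat in the housing (under the middle of the cover's underside), 115 mm above the bench; its axes are the housing's: z up, the slope rises towards +x by 35 degrees, -x is the housing's front. The housing is a fixed grey box about 200 mm wide with a 200 x 200 mm sloping face, 67 mm high in front and 182 mm high at the back.
- panel_top_mid (a point): Centre (half-way up) of the upper of the two loose plain grey panels that lie as a pile on the bench, each 160 x 130 x 12 mm and 0.35 kg, flat on both sides. x along the 160 mm side, y along the 130 mm side, z up. The panel's top is 6 mm above this centre, 24 mm above the bench.
- panel_low_mid (a point): Centre (half-way up) of the lower panel of the pile, 6 mm above the bench; same size and axes.
- fan: Bystander: loose black square fan, 120 x 120 x 32 mm, lying flat beyond the work; origin at the centre of its underside.
- toner: Bystander: grey toner bottle standing on the bench to the left, 70 mm across, 160 mm tall; origin at the centre of its underside.
- driver: Bystander: screwdriver with a black handle lying on the bench between the housing and the pile; origin under its middle.
- parts_tray: Bystander: open black tray 140 x 200 x 40 mm on the bench to the right; origin at the centre of its underside.
There are look-alikes about, which are no part of the job. Leave any blue, red or yellow look-alike of the part that bears panel_top_mid alone.

How it is judged:
By the outcome, as a careful person would: the job done as asked, in the order asked, and still so for the second after the job is handed in, with the robot touching nothing.
It also fails if it takes over 46 s, if anything falls off the work surface, if the arm or the gripper's body presses on something with over 40 N, if the wrist force passes 120 N, or if a joint passes its speed limit or range.

## Working session

There is one attempt and no reset: what is moved stays moved. The work goes in short steps, Python scripts to look and compute and a tool call to move; the robot and the scene stay as the last step left them, time stands still between calls to the robot, and variables do not carry over. Pictures are saved under pics/ and viewed, at most 10 in all, crops included, and the job is handed in when it is done.

Besides the shell and the picture viewer there is one more tool, called in YAML: its name, and indented under it one key for each argument. servo_tool: Moves the arm, as the interface text tells. Its arguments: {"type":"object","properties":{"linear":{"type":"array"},"rotation":{"type":"array"},"jaw":{"type":"array"}},"required":["linear","rotation","jaw"]}

```bash
mkdir -p pics
python3 - <<'E'
from station import manip
import cv2, numpy as np, pickle
d={}
for n in ("scene","top"):
    c=manip.camera(n); d[n]=c
    cv2.imwrite(f"pics/{n}0.png",c["color"][:,:,::-1])
    print(n,{k:(np.round(v,4).tolist() if not np.isscalar(v) else v) for k,v in c.items() if k!="color"})
pickle.dump(d,open("cams.pkl","wb"))
print(manip.state())
E
```

```text
scene {'fx': 593.0589626301675, 'fy': 593.0589626301675, 'cx': 326.9154614711082, 'cy': 234.2728162005132, 'camera_from_world': [[0.6666, 0.7454, 0.0054, -0.3579], [-0.5378, 0.4759, 0.6959, 0.2194], [0.5162, -0.4668, 0.7181, -1.8719], [0.0, 0.0, 0.0, 1.0]]}
top {'fx': 463.1825109576326, 'fy': 463.1825109576326, 'cx': 315.2257099286762, 'cy': 248.2773815457146, 'camera_from_world': [[0.0134, -0.9999, -0.0076, -0.0249], [0.9955, 0.0126, 0.0937, -0.5462], [-0.0936, -0.0089, 0.9956, -1.17], [0.0, 0.0, 0.0, 1.0]]}
{'time_s': 0.1, 'joint_pos': array([ 1.07336562e+00,  4.80768306e-01,  1.59676983e+00, -9.31256087e-06,
        1.06509343e+00, -4.66017559e-02]), 'joint_vel': array([-0.00032255, -0.00229897, -0.00162169, -0.00102286,  0.0010443 ,
       -0.00040713]), 'effort': array([ 1.37564930e-03, -9.52262020e+01, -4.31039965e+01, -2.95085147e-04,
        5.47573713e-03, -9.22936829e-05]), 'tool_pos': array([0.28304346, 0.58477991, 0.24975238]), 'tcp_rot': array([ 2.23508142e-01,  9.74701924e-01, -5.01451980e-04, -1.35642259e-04]), 'ft_force': array([ 0.37273147, -0.06480882, -0.33529301]), 'ft_torque': array([-0.02656355, -0.02937291,  0.00363478]), 'grasp_force': 0.0, 'finger_gap': 1.0031304323492098}
```

View pics/scene0.png

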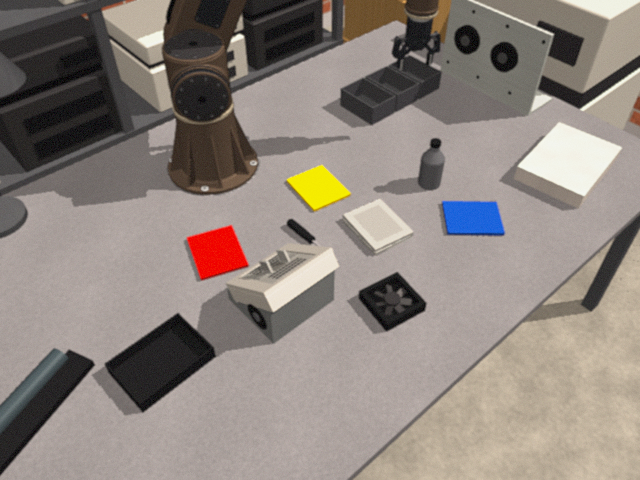

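View pics/top0.png

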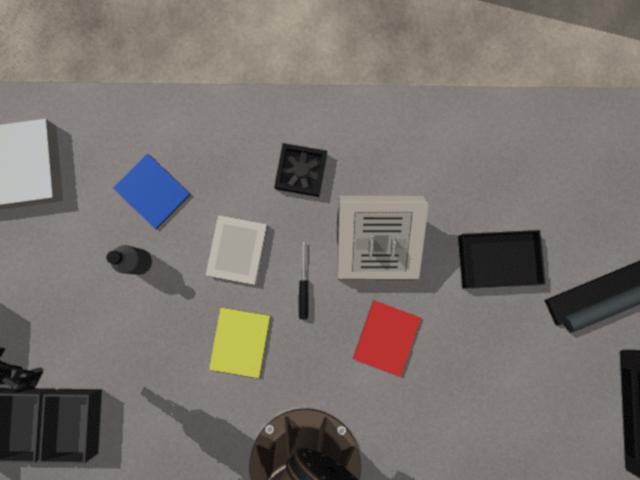

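The scene picture shows the housing at about (285,285) and the pile at (377,225). In the top picture the housing is at (382,238) with its paddles near (368,245) and (394,245). The pile's corners are about (220,215), (267,222), (258,284) and (207,275). Next I zoom in and convert these to positions.

```bash
cat > h.py <<'E'
import numpy as np, cv2
from scipy.spatial.transform import Rotation as R
def ray(c,uv,T=None):
    """origin, direction in world; T = world_from_camera"""
    if T is None: T=np.linalg.inv(c["camera_from_world"])
    d=np.array([(uv[0]-c["cx"])/c["fx"],-(uv[1]-c["cy"])/c["fy"],-1.])
    return T[:3,3],T[:3,:3]@d
def at_z(c,uv,z,T=None):
    o,d=ray(c,uv,T); return o+d*(z-o[2])/d[2]
def proj(c,P,T=None):
    M=c["camera_from_world"] if T is None else np.linalg.inv(T)
    q=np.asarray(P)@M[:3,:3].T+M[:3,3]
    return np.stack([c["cx"]-c["fx"]*q[...,0]/q[...,2],c["cy"]+c["fy"]*q[...,1]/q[...,2]],-1)
def wristT(s,c):
    T=np.eye(4);T[:3,:3]=R.from_quat(s["tcp_rot"]).as_matrix();T[:3,3]=s["tool_pos"]
    return T@c["tool_from_camera"]
def tri(rays):
    A=0;b=0
    for o,d in rays:
        d=d/np.linalg.norm(d);M=np.eye(3)-np.outer(d,d);A=A+M;b=b+M@o
    return np.linalg.solve(A,b)
E
python3 - <<'E'
import pickle; from h import *
d=pickle.load(open("cams.pkl","rb"));t=d["top"]
g=t["color"][:,:,::-1]
a=cv2.resize(g[190:285,332:432],None,fx=4,fy=4,interpolation=3)
b=cv2.resize(g[207:302,198:278],None,fx=4,fy=4,interpolation=3)
cv2.imwrite("pics/crop.png",np.hstack([a,b]))
for p in [(220,215),(267,222),(258,284),(207,275)]: print(at_z(t,p,.024))
for p,z in [((341,197),.182),((427,197),.182),((421,279),.067),((338,278),.067)]: print(at_z(t,p,z))
E
```

```text
[0.63062046 0.23154202 0.024     ]
[0.61369555 0.10852236 0.024     ]
[0.45264074 0.12793773 0.024     ]
[0.47400864 0.25996984 0.024     ]
[ 0.64915369 -0.0760206   0.182     ]
[ 0.65144213 -0.27040869  0.182     ]
[ 0.46964213 -0.2806277   0.067     ]
[ 0.46941774 -0.07554962  0.067     ]
```

View pics/crop.png

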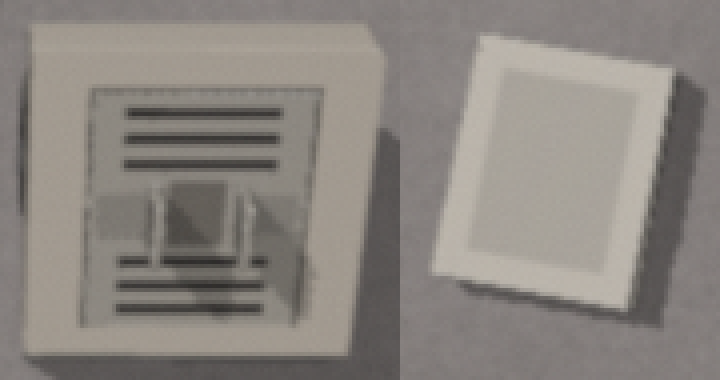

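The crop shows the sloping face's front edge from (24,355) to (350,355), the cover recess (80–322, 88–326) and paddles near x=157 and x=245. The pile's corners are at (480,37), (672,68), (629,310) and (432,274). The estimates are: pile centre ≈ (0.543, 0.182) with yaw ≈ −8.5°, and seat ≈ (0.557, −0.175) with yaw ≈ 0. I'll move the wrist over the pile and refine there.

```bash
cat >> h.py <<'E'
def plan(s,pos,Rt,n):
    """rows (tool axes, m / deg) from the present pose to (pos, Rt) in n equal rows"""
    Rc=R.from_quat(s["tcp_rot"]);p=np.array(s["tool_pos"]);pos=np.array(pos)
    rv=(Rc.inv()*Rt).as_rotvec()
    for i in range(n):
        Ri=Rc*R.from_rotvec(rv*i/n)
        print(np.round(Ri.inv().apply((pos-p)/n),4).tolist(),np.round(np.degrees(rv/n),2).tolist())
def tool(yaw,tilt=0.):
    """tool rotation: z down, leaned by tilt deg towards +x' of a frame turned by yaw deg; x = -x', y = y'"""
    return R.from_euler("z",yaw,degrees=True)*R.from_euler("y",-tilt,degrees=True)*R.from_matrix(np.diag([-1,1,-1.]))
E
python3 - <<'E'
from h import *; from station import manip
s=manip.state();c=manip.camera("wrist");print(np.round(c["tool_from_camera"],4),c["fx"],c["cx"],c["cy"])
print(tool(0,35).as_matrix()[:,2])
plan(s,[.52,.182,.34],tool(-8.5),11)
E
```

```text
[[-1.000e-04  9.513e-01  3.084e-01  7.800e-02]
 [ 1.000e+00  6.000e-04 -1.400e-03  9.000e-04]
 [-1.500e-03  3.084e-01 -9.513e-01 -1.239e-01]
 [ 0.000e+00  0.000e+00  0.000e+00  1.000e+00]] 406.996902845263 323.8877381917293 238.05086437806912
[ 0.57357644  0.         -0.81915204]
[-0.0353, -0.0236, -0.0082] [-0.01, -0.0, -1.58]
[-0.0347, -0.0245, -0.0082] [-0.01, -0.0, -1.58]
[-0.034, -0.0255, -0.0082] [-0.01, -0.0, -1.58]
[-0.0333, -0.0264, -0.0082] [-0.01, -0.0, -1.58]
[-0.0325, -0.0273, -0.0082] [-0.01, -0.0, -1.58]
[-0.0318, -0.0282, -0.0082] [-0.01, -0.0, -1.58]
[-0.031, -0.0291, -0.0082] [-0.01, -0.0, -1.58]
[-0.0302, -0.0299, -0.0082] [-0.01, -0.0, -1.58]
[-0.0293, -0.0307, -0.0082] [-0.01, -0.0, -1.58]
[-0.0285, -0.0315, -0.0082] [-0.01, -0.0, -1.58]
[-0.0276, -0.0323, -0.0082] [-0.01, -0.0, -1.58]
```

servo_tool:
  linear:
    - [-0.035, -0.024, 0]
    - [-0.035, -0.0245, 0]
    - [-0.034, -0.0255, 0]
    - [-0.033, -0.0265, 0]
    - [-0.0325, -0.0275, 0]
  rotation:
    - [0, 0, -1.6]
    - [0, 0, -1.6]
    - [0, 0, -1.6]
    - [0, 0, -1.6]
    - [0, 0, -1.6]
  jaw: [1, 1, 1, 1, 1]

```text
time_s: 0.78
tool_pos: [0.3909, 0.4003, 0.2502]
tcp_rot: [0.154, 0.988, -0.0, -0.0]
ft_force: [0.1, -0.3, 0.8]
finger_gap: 1.001
grasp_force: 0.0
```

servo_tool:
  linear:
    - [-0.032, -0.028, 0]
    - [-0.031, -0.029, 0.005]
    - [-0.03, -0.03, 0.01]
    - [-0.029, -0.031, 0.01]
    - [-0.028, -0.0315, 0.01]
  rotation:
    - [0, 0, -1.6]
    - [0, 0, -1.6]
    - [0, 0, -1.6]
    - [0, 0, -1.6]
    - [0, 0, -1.6]
  jaw: [1, 1, 1, 1, 1]

```text
time_s: 1.4
tool_pos: [0.4984, 0.2176, 0.215]
tcp_rot: [0.085, 0.996, -0.0, -0.0]
ft_force: [0.7, 0.6, -0.2]
finger_gap: 0.998
grasp_force: 0.0
```

servo_tool:
  linear:
    - [-0.027, -0.032, 0]
    - [0, 0, 0]
  rotation:
    - [0, 0, -1.6]
    - [0, 0, 0]
  jaw: [1, 1]

```text
time_s: 1.65
tool_pos: [0.5202, 0.1806, 0.215]
tcp_rot: [0.073, 0.997, -0.0, -0.0]
ft_force: [0.2, 0.4, -0.0]
finger_gap: 0.994
grasp_force: 0.0
```

Run:
```python
from h import *; from station import manip; import pickle
s=manip.state();c=manip.camera("wrist");pickle.dump((s,c),open("w1.pkl","wb"))
g=c["color"][:,:,::-1];cv2.imwrite("pics/w1.png",g)
T=wristT(s,c);print(s["time_s"],s["tool_pos"])
# predicted pile outline, from the coarse estimate
Rz=R.from_euler("z",-8.5,degrees=True)
P=Rz.apply([[sx*.08,sy*.065,0] for sx,sy in((1,1),(1,-1),(-1,-1),(-1,1))])+[.543,.182,.024]
print(proj(c,P,T))
```

```text
1.65 [0.52015112 0.18055001 0.21499466]
[[402.66907296 323.13565615]
 [253.69041456 322.90876597]
 [242.78509647 133.9899843 ]
 [415.82791783 134.34864487]]
```

View pics/w1.png

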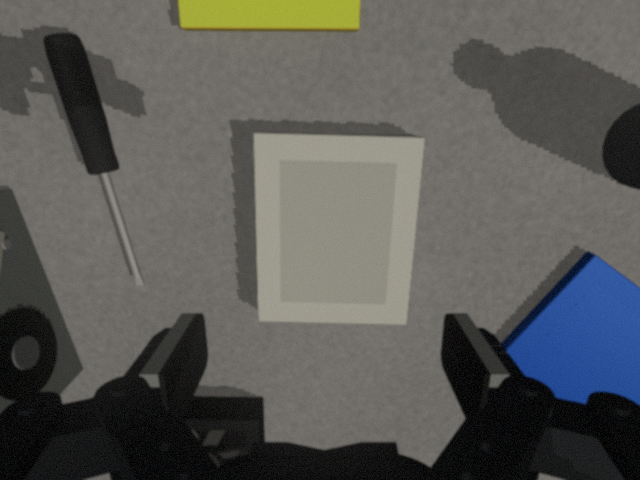

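The wrist view shows the pile's top with corners near (254,133), (424,137), (407,324) and (259,321). I'll fit the pose to the outline and plan the move to a viewpoint over the cover.

```bash
cat > pile.py <<'E'
from h import *; import pickle
from scipy.optimize import least_squares
s,c=pickle.load(open("w1.pkl","rb"));T=wristT(s,c)
g=cv2.cvtColor(c["color"],cv2.COLOR_RGB2GRAY)
m=(g>cv2.threshold(g[110:345,235:440],0,255,cv2.THRESH_OTSU)[0]).astype(np.uint8)
m[:110]=0;m[345:]=0;m[:,:235]=0;m[:,440:]=0
ct=max(cv2.findContours(m,0,cv2.CHAIN_APPROX_NONE)[0],key=cv2.contourArea)
h=cv2.convexHull(ct);q=cv2.approxPolyDP(h,8,True)[:,0].astype(np.float32)
q=cv2.cornerSubPix(g,q,(5,5),(-1,-1),(3,50,.01));print(q)
W=np.array([at_z(c,p,.024,T) for p in q])
def mod(v): return R.from_euler("z",v[2]).apply([[a*.08,b*.065,0] for a,b in((1,1),(1,-1),(-1,-1),(-1,1))])[:,:2]+v[:2]
def f(v):
    M=mod(v);return np.concatenate([M[np.argmin(((M-w[:2])**2).sum(1))]-w[:2] for w in W])
r=least_squares(f,[.543,.182,-.148]);print(r.x[:2],np.degrees(r.x[2]),np.round(r.fun*1e3,1))
E
python3 pile.py
python3 - <<'E'
from h import *; import pickle
s,c=pickle.load(open("w1.pkl","rb"))
Rt=tool(0,35); n=-Rt.as_matrix()[:,2]
mid=np.array([.557,-.175,.115])+5e-3*n
print(mid, mid+.13*n+[0,0,0])
plan(s,[.52,.10,.30],tool(-4,10),3)
E
```

```text
[[253.3645  132.67747]
 [423.8215  137.63002]
 [405.47754 324.19836]
 [258.71426 320.6818 ]]
[0.54384839 0.18723028] -9.867115633757953 [-0.6 -0.7 -0.6  1.1  0.7  0.8  0.5 -1.2]
[ 0.55413212 -0.175       0.11909576] [ 0.47956718 -0.175       0.22558553]
[-0.0039, -0.0266, -0.0283] [-0.13, -3.33, -1.45]
[-0.0048, -0.0266, -0.0281] [-0.13, -3.33, -1.45]
[-0.0058, -0.0267, -0.0279] [-0.13, -3.33, -1.45]
```

Run:
```python
from h import *; from station import manip
plan(manip.state(),[.48,-.175,.226],tool(0,35),10)
```

```text
[-0.0013, -0.0359, -0.0011] [-0.26, -3.5, -0.81]
[-0.0009, -0.0359, -0.0012] [-0.26, -3.5, -0.81]
[-0.0004, -0.0359, -0.0013] [-0.26, -3.5, -0.81]
[0.0, -0.0359, -0.0015] [-0.26, -3.5, -0.81]
[0.0004, -0.0359, -0.0016] [-0.26, -3.5, -0.81]
[0.0008, -0.0358, -0.0018] [-0.26, -3.5, -0.81]
[0.0012, -0.0358, -0.002] [-0.26, -3.5, -0.81]
[0.0016, -0.0358, -0.0023] [-0.26, -3.5, -0.81]
[0.0019, -0.0358, -0.0026] [-0.26, -3.5, -0.81]
[0.0023, -0.0357, -0.0028] [-0.26, -3.5, -0.81]
```

servo_tool:
  linear:
    - [-0.0013, -0.036, -0.001]
    - [-0.001, -0.036, -0.001]
    - [-0.0005, -0.036, -0.0015]
    - [0, -0.036, -0.0015]
    - [0.0005, -0.036, -0.0015]
  rotation:
    - [-0.25, -3.5, -0.8]
    - [-0.25, -3.5, -0.8]
    - [-0.25, -3.5, -0.8]
    - [-0.25, -3.5, -0.8]
    - [-0.25, -3.5, -0.8]
  jaw: [1, 1, 1, 1, 1]

```text
time_s: 2.33
tool_pos: [0.4994, 0.0037, 0.2209]
tcp_rot: [0.035, 0.987, -0.0, 0.154]
ft_force: [-0.1, 1.2, -0.1]
finger_gap: 0.997
grasp_force: 0.0
```

servo_tool:
  linear:
    - [0.001, -0.036, -0.002]
    - [0.001, -0.036, -0.002]
    - [0.0015, -0.036, -0.002]
    - [0.002, -0.036, -0.0025]
    - [0.0025, -0.0355, -0.003]
  rotation:
    - [-0.25, -3.5, -0.8]
    - [-0.25, -3.5, -0.8]
    - [-0.25, -3.5, -0.8]
    - [-0.25, -3.5, -0.8]
    - [-0.25, -3.5, -0.8]
  jaw: [1, 1, 1, 1, 1]

```text
time_s: 2.95
tool_pos: [0.4864, -0.1192, 0.2271]
tcp_rot: [0.008, 0.967, 0.009, 0.254]
ft_force: [0.5, 0.6, -0.2]
finger_gap: 0.999
grasp_force: 0.0
```

servo_tool:
  linear:
    - [0, 0, 0]
  rotation:
    - [0, 0, 0]
  jaw: [1]

```text
time_s: 3.08
tool_pos: [0.4864, -0.1204, 0.2273]
tcp_rot: [0.009, 0.967, 0.008, 0.254]
ft_force: [-0.5, 0.9, -0.4]
finger_gap: 0.997
grasp_force: 0.0
```

Run:
```python
from h import *; from station import manip; import pickle
s=manip.state();c=manip.camera("wrist");pickle.dump((s,c),open("w2.pkl","wb"))
g=c["color"][:,:,::-1];cv2.imwrite("pics/w2.png",g)
T=wristT(s,c);print(s["time_s"],s["tool_pos"],s["joint_pos"])
plan(s,[.48,-.175,.226],tool(0,35),1)
Rt=R.from_euler("y",-35,degrees=True)
P=Rt.apply([[a*.08,b*.065,.005] for a,b in((1,1),(1,-1),(-1,-1),(-1,1))]+[[a*.02,b,.035] for a in(1,-1) for b in(.029,-.029)])+[.554,-.175,.119]
print(proj(c,P,T))
```

```text
3.075 [ 0.48641691 -0.12038356  0.22734107] [-0.46850137  0.15338924  2.33516314  0.89855949  0.30142994 -2.84035458]
[0.005, -0.0547, -0.0026] [0.6, -5.56, -1.33]
[[339.16820551 356.60859283]
 [147.70930948 361.77019087]
 [116.12304815 116.44250739]
 [334.86655209 111.13300653]
 [277.45197981 289.1445475 ]
 [176.62352173 291.78661325]
 [273.94446177 220.70763941]
 [169.26285914 223.37224892]]
```

View pics/w2.png

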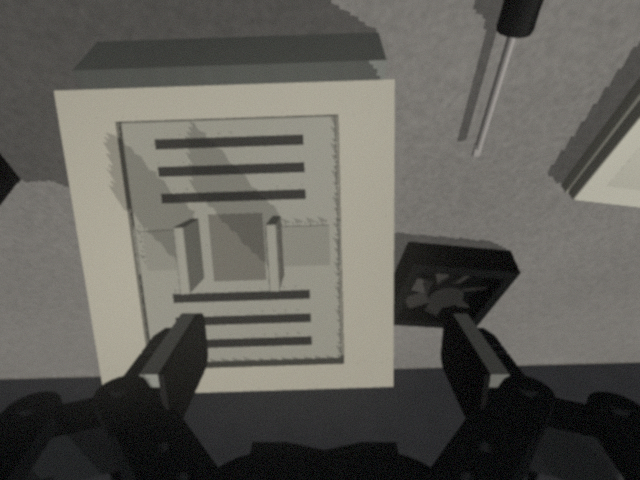

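The wrist view shows the cover recess corners near (117,122), (338,115), (343,363) and (148,367), with paddles near x≈180 and x≈280, rows 217–292. Joint 6 is close to its limit (−2.84 of −2.92), so I'll make a half turn about tool z, which gives the same grasp.

servo_tool:
  linear:
    - [0, 0, 0]
    - [0, 0, 0]
    - [0, 0, 0]
    - [0, 0, 0]
    - [0, 0, 0]
  rotation:
    - [0, 0, 10.6]
    - [0, 0, 10.6]
    - [0, 0, 10.6]
    - [0, 0, 10.6]
    - [0, 0, 10.6]
  jaw: [1, 1, 1, 1, 1]

```text
time_s: 3.75
tool_pos: [0.4867, -0.1184, 0.2271]
tcp_rot: [0.442, 0.861, 0.122, 0.222]
ft_force: [-0.3, -0.1, 0.2]
finger_gap: 1.001
grasp_force: 0.0
```

servo_tool:
  linear:
    - [0, 0, 0]
    - [0, 0, 0]
    - [0, 0, 0]
    - [0, 0, 0]
    - [0, 0, 0]
  rotation:
    - [0, 0, 10.6]
    - [0, 0, 10.6]
    - [0, 0, 10.6]
    - [0, 0, 10.6]
    - [0, 0, 10.6]
  jaw: [1, 1, 1, 1, 1]

```text
time_s: 4.38
tool_pos: [0.4867, -0.1184, 0.2271]
tcp_rot: [0.779, 0.573, 0.208, 0.144]
ft_force: [-0.7, 0.4, -0.7]
finger_gap: 0.993
grasp_force: 0.0
```

servo_tool:
  linear:
    - [0, 0, 0]
    - [0, 0, 0]
    - [0, 0, 0]
    - [0, 0, 0]
    - [0, 0, 0]
  rotation:
    - [0, 0, 10.6]
    - [0, 0, 10.6]
    - [0, 0, 10.6]
    - [0, 0, 10.6]
    - [0, 0, 10.6]
  jaw: [1, 1, 1, 1, 1]

```text
time_s: 5.0
tool_pos: [0.4867, -0.1184, 0.2271]
tcp_rot: [0.953, 0.165, 0.251, 0.036]
ft_force: [0.1, 0.5, -0.3]
finger_gap: 0.998
grasp_force: 0.0
```

servo_tool:
  linear:
    - [0, 0, 0]
    - [0, 0, 0]
  rotation:
    - [0, 0, 10.6]
    - [0, 0, 5]
  jaw: [1, 1]

```text
time_s: 5.25
tool_pos: [0.4867, -0.1184, 0.2271]
tcp_rot: [0.967, 0.035, 0.253, 0.002]
ft_force: [0.5, 0.3, -0.3]
finger_gap: 0.999
grasp_force: 0.0
```

```bash
cat >> h.py <<'E'
FLIP=R.from_euler("z",180,degrees=True)
E
python3 - <<'E'
from h import *; from station import manip
s=manip.state();print(s["time_s"],s["tool_pos"],s["joint_pos"])
plan(s,[.482,-.1725,.227],tool(0,35)*FLIP,4)
E
```

```text
5.25 [ 0.48668651 -0.11837299  0.22707894] [-0.46382842  0.15365152  2.33481645  0.89307139  0.30140916  0.21948982]
[-0.002, 0.0134, -0.0007] [-0.24, 1.4, 0.97]
[-0.0017, 0.0135, -0.0007] [-0.24, 1.4, 0.97]
[-0.0015, 0.0135, -0.0007] [-0.24, 1.4, 0.97]
[-0.0012, 0.0135, -0.0007] [-0.24, 1.4, 0.97]
```

servo_tool:
  linear:
    - [-0.0015, 0.0108, -0.0006]
    - [-0.0013, 0.0108, -0.0006]
    - [-0.0012, 0.0108, -0.0006]
    - [-0.0012, 0.0108, -0.0006]
    - [-0.001, 0.0108, -0.0006]
  rotation:
    - [-0.2, 1.1, 0.8]
    - [-0.2, 1.1, 0.8]
    - [-0.2, 1.1, 0.8]
    - [-0.2, 1.1, 0.8]
    - [-0.2, 1.1, 0.8]
  jaw: [1, 1, 1, 1, 1]

```text
time_s: 5.88
tool_pos: [0.4823, -0.1728, 0.2273]
tcp_rot: [0.954, 0.001, 0.3, 0.0]
ft_force: [-0.2, -0.5, -1.3]
finger_gap: 1.001
grasp_force: 0.0
```

servo_tool:
  linear:
    - [0, 0, 0]
  rotation:
    - [0, 0, 0]
  jaw: [1]

```text
time_s: 6.0
tool_pos: [0.482, -0.1733, 0.2271]
tcp_rot: [0.954, 0.001, 0.3, 0.0]
ft_force: [-0.3, 0.0, 0.1]
finger_gap: 1.0
grasp_force: 0.0
```

Run:
```python
from h import *; from station import manip; import pickle
s=manip.state();c=manip.camera("wrist");pickle.dump((s,c),open("w3.pkl","wb"))
T=wristT(s,c);print(s["time_s"],s["tool_pos"],s["joint_pos"])
plan(s,[.482,-.1725,.227],tool(0,35)*FLIP,1)
g=cv2.resize(c["color"][:,:,::-1][60:460,170:490],None,fx=1.5,fy=1.5,interpolation=3);cv2.imwrite("pics/w3.png",g)
Rt=R.from_euler("y",-35,degrees=True)
P=Rt.apply([[a*.08,b*.065,.005] for a,b in((1,1),(1,-1),(-1,-1),(-1,1))]+[[a*.02,b,.035] for a in(1,-1) for b in(.029,.023,-.023,-.029)])+[.5565,-.1725,.1207]
print(((proj(c,P,T)-[170,60])*1.5).round(1).tolist())
```

```text
6.0 [ 0.4819797  -0.17327969  0.22711703] [-0.64528333  0.18271848  2.3707789   1.35648466  0.35916796 -0.32606792]
[-0.0, -0.0008, 0.0001] [0.03, 0.12, 0.08]
[[62.3, 69.7], [398.6, 70.0], [369.4, 429.9], [91.1, 429.7], [152.0, 240.1], [168.2, 240.1], [292.5, 240.2], [308.7, 240.2], [155.9, 339.1], [171.3, 339.1], [289.2, 339.2], [304.6, 339.2]]
```

View pics/w3.png

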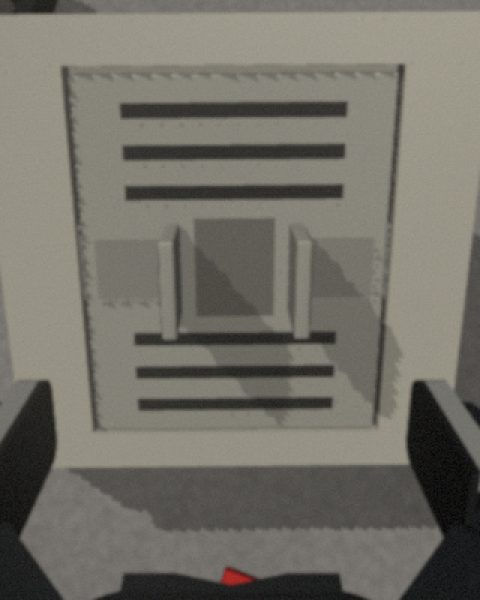

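The view shows the opening corners at (65,66), (404,66), (378,430) and (94,431), and the paddle tops at x 159–176 and 294–311, rows 241–339. That is about 2 mm towards −y of my estimate, so the cover centre is ≈ (0.5576, −0.1745, 0.1191) with yaw ≈ 0.3°.

Run:
```python
from h import *; from station import manip
s=manip.state();Rt=tool(.3,35)*FLIP;n=-Rt.as_matrix()[:,2]
plan(s,np.array([.5576,-.1745,.1191])+.027*n,Rt,6)
```

```text
[0.0, 0.0002, 0.0175] [0.03, 0.02, -0.02]
[0.0, 0.0002, 0.0175] [0.03, 0.02, -0.02]
[0.0, 0.0003, 0.0175] [0.03, 0.02, -0.02]
[0.0, 0.0003, 0.0175] [0.03, 0.02, -0.02]
[-0.0, 0.0003, 0.0175] [0.03, 0.02, -0.02]
[-0.0, 0.0003, 0.0175] [0.03, 0.02, -0.02]
```

servo_tool:
  linear:
    - [0, 0.0004, 0.0175]
    - [0, 0.0004, 0.0175]
    - [0, 0.0004, 0.0175]
    - [0, 0.0003, 0.0175]
    - [0, 0, 0.0175]
  rotation:
    - [0, 0, 0]
    - [0, 0, 0]
    - [0, 0, 0]
    - [0, 0, 0]
    - [0, 0, 0]
  jaw: [1, 1, 1, 1, 1]

```text
time_s: 6.68
tool_pos: [0.5328, -0.1744, 0.1553]
tcp_rot: [0.954, 0.002, 0.3, 0.001]
ft_force: [-0.0, -0.4, -0.2]
finger_gap: 1.001
grasp_force: 0.0
```

servo_tool:
  linear:
    - [0, 0, 0.012]
    - [0, 0, 0.005]
    - [0, 0, 0]
  rotation:
    - [0, 0, 0]
    - [0, 0, 0]
    - [0, 0, 0]
  jaw: [1, 1, 1]

```text
time_s: 7.05
tool_pos: [0.542, -0.175, 0.1417]
tcp_rot: [0.954, 0.001, 0.3, 0.001]
ft_force: [0.5, -0.1, 0.7]
finger_gap: 0.999
grasp_force: 0.0
```

Run:
```python
from h import *; from station import manip; import pickle
s=manip.state();c=manip.camera("wrist");pickle.dump((s,c),open("w4.pkl","wb"))
T=wristT(s,c);print(s["time_s"],s["tool_pos"],s["ft_force"],s["joint_pos"])
g=cv2.resize(c["color"][:,:,::-1][130:480,120:530],None,fx=1.5,fy=1.5,interpolation=3);cv2.imwrite("pics/w4.png",g)
Rt=tool(.3,35)*FLIP;n=-Rt.as_matrix()[:,2]
plan(s,np.array([.5576,-.1745,.1191])+.027*n,Rt,1)
```

```text
7.05 [ 0.54197896 -0.17495472  0.14165876] [ 0.50123354 -0.11743913  0.65291605] [-0.55391745  0.43828119  2.33920686  2.06777784  0.34893624 -0.99594615]
[-0.0001, -0.0004, 0.0004] [0.2, 0.09, -0.07]
```

View pics/w4.png

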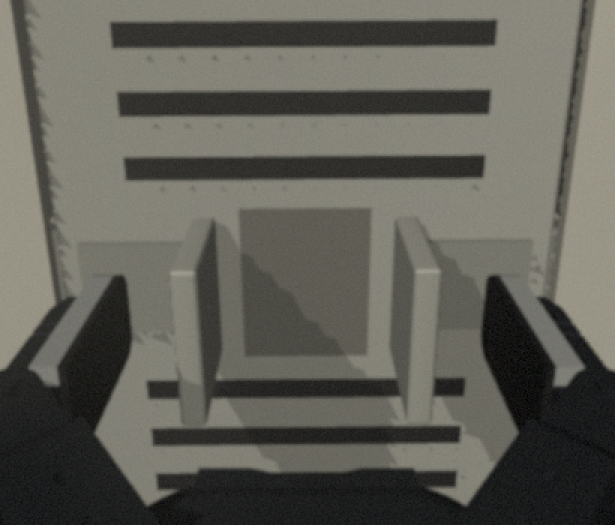

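The fingers straddle the paddles evenly, with gaps of 44 px on the left (128→172) and 47 px on the right (438→485). Closing now.

servo_tool:
  linear:
    - [0, 0, 0]
    - [0, 0, 0]
    - [0, 0, 0]
    - [0, 0, 0]
    - [0, 0, 0]
  rotation:
    - [0, 0, 0]
    - [0, 0, 0]
    - [0, 0, 0]
    - [0, 0, 0]
    - [0, 0, 0]
  jaw: [0.2, 0.2, 0.2, 0.2, 0.2]

```text
time_s: 7.72
tool_pos: [0.5414, -0.1755, 0.1427]
tcp_rot: [0.954, 0.001, 0.301, 0.001]
ft_force: [-18.4, 3.4, 28.2]
finger_gap: 0.436
grasp_force: 56.2
```

servo_tool:
  linear:
    - [0, 0, 0]
    - [0, 0, 0]
  rotation:
    - [0, 0, 0]
    - [0, 0, 0]
  jaw: [0.2, 0.2]

```text
time_s: 7.98
tool_pos: [0.5414, -0.1755, 0.1427]
tcp_rot: [0.954, 0.001, 0.301, 0.001]
ft_force: [-18.2, 3.7, 29.5]
finger_gap: 0.438
grasp_force: 56.2
```

The squeeze is complete, and the fingertips are pressing lightly on the plate. I'll lift straight out along the face normal.

servo_tool:
  linear:
    - [0, 0, -0.002]
    - [0, 0, -0.003]
    - [0, 0, -0.004]
    - [0, 0, -0.005]
    - [0, 0, -0.006]
  rotation:
    - [0, 0, 0]
    - [0, 0, 0]
    - [0, 0, 0]
    - [0, 0, 0]
    - [0, 0, 0]
  jaw: [0.2, 0.2, 0.2, 0.2, 0.2]

```text
time_s: 8.6
tool_pos: [0.5298, -0.1757, 0.1581]
tcp_rot: [0.954, 0.001, 0.3, 0.001]
ft_force: [0.3, -1.0, -3.0]
finger_gap: 0.429
grasp_force: 60.5
```

servo_tool:
  linear:
    - [0, 0, -0.01]
    - [0, 0, -0.02]
    - [0, 0, -0.02]
    - [0, 0, -0.02]
    - [0, 0, 0]
  rotation:
    - [0, 0, 0]
    - [0, 0, 0]
    - [0, 0, 0]
    - [0, 0, 0]
    - [0, 0, 0]
  jaw: [0.2, 0.2, 0.2, 0.2, 0.2]

```text
time_s: 9.22
tool_pos: [0.4899, -0.176, 0.2165]
tcp_rot: [0.954, 0.001, 0.301, 0.002]
ft_force: [0.5, 0.3, -3.4]
finger_gap: 0.427
grasp_force: 60.7
```

Run:
```python
from h import *; from station import manip; import pickle
s=manip.state();c=manip.camera("wrist");pickle.dump((s,c),open("w5.pkl","wb"))
print(s["time_s"],s["tool_pos"],s["ft_force"],s["joint_pos"],s["finger_gap"])
cv2.imwrite("pics/w5.png",c["color"][:,:,::-1])
```

```text
9.225 [ 0.48990394 -0.17598557  0.21651912] [ 0.51200245  0.28256687 -3.41755395] [-0.63641328  0.21692746  2.36941159  1.45864743  0.34739972 -0.42764139] 0.42668137389815736
```

View pics/w5.png

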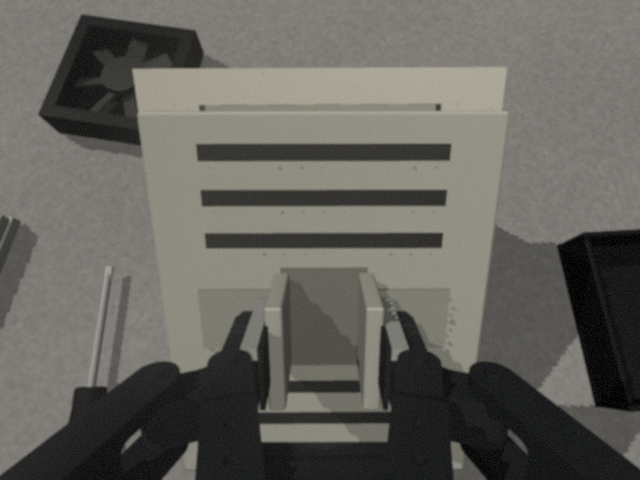

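The cover is free and held, with paddles squeezed between the fingers. Its upslope edge runs from (138,115) to (507,113). I'll measure how it sits in the hand and plan the transit.

```bash
cat > held.py <<'E'
from h import *; import pickle
from scipy.optimize import least_squares
s,c=pickle.load(open("w5.pkl","rb"));T=c["tool_from_camera"]
g=cv2.GaussianBlur(cv2.cvtColor(c["color"],cv2.COLOR_RGB2GRAY),(0,0),1).astype(float)
c0=proj(c,[[.08,-.065,.0236],[.08,.065,.0236],[-.08,.065,.0236],[-.08,-.065,.0236]],T);print(c0.round(1).tolist())
def edge(p,d,r=14):      # strongest gradient along direction d about p
    t=np.arange(-r,r+.1,.25);q=(p+np.outer(t,d)).astype(np.float32)
    v=cv2.remap(g.astype(np.float32),q[:,0],q[:,1],cv2.INTER_LINEAR).ravel()
    k=np.argmax(abs(np.gradient(v)));return q[k]
L=[edge(c0[0]+(c0[3]-c0[0])*f,np.array([1.,0])) for f in np.linspace(.1,.6,11)]
Rr=[edge(c0[1]+(c0[2]-c0[1])*f,np.array([1.,0])) for f in np.linspace(.1,.6,11)]
for n,E in(("L",L),("R",Rr)): 
    E=np.array(E); k=np.polyfit(E[:,1],E[:,0],1); print(n,(E[:,0]-np.polyval(k,E[:,1])).round(1).tolist(), np.polyval(k,c0[0,1]),np.polyval(k,c0[0,1]+100))
    print("pred",np.interp(100,[0,c0[3,1]-c0[0,1]],[c0[0,0],c0[3,0]] if n=="L" else [c0[1,0],c0[2,0]]))
print([g[95:130,x].astype(int).tolist() for x in(170,320,480)])
E
python3 held.py
python3 - <<'E'
from h import *; from station import manip
s=manip.state()
A=tool(-3,18)*FLIP;B=tool(-9.87)*FLIP
plan(s,[.50,-.02,.28],A,6); s2={"tool_pos":[.50,-.02,.28],"tcp_rot":A.as_quat()}
print();plan(s2,[.5438,.1872,.20],B,7)
E
```

```text
[[136.3, 106.7], [514.8, 106.5], [465.6, 469.4], [185.0, 469.4]]
L [-0.1, -0.5, -0.0, -0.2, 0.3, -0.2, 0.3, 1.1, 0.6, 1.1, -2.3] 135.66445259240672 148.9649107921312
pred 149.72657288228427
R [-0.3, 0.0, 0.4, -0.5, -0.2, 0.1, 0.5, 0.8, 0.2, -0.5, -0.4] 508.26097667243346 495.58438619857645
pred 501.2288511968122
[[157, 157, 158, 157, 157, 157, 156, 156, 157, 157, 156, 156, 157, 156, 155, 153, 154, 156, 155, 151, 146, 142, 140, 140, 140, 140, 140, 140, 140, 139, 139, 140, 140, 140, 140], [164, 163, 164, 164, 163, 163, 161, 157, 150, 142, 136, 134, 133, 133, 136, 141, 149, 155, 155, 152, 148, 145, 143, 143, 143, 143, 143, 143, 143, 143, 143, 143, 143, 143, 143], [165, 165, 165, 165, 165, 165, 164, 164, 164, 165, 165, 165, 165, 163, 162, 159, 159, 159, 158, 154, 150, 147, 147, 146, 147, 147, 146, 146, 146, 146, 146, 146, 145, 145, 145]]
[0.0075, -0.026, -0.0079] [-0.19, -2.83, 0.47]
[0.0069, -0.026, -0.0083] [-0.19, -2.83, 0.47]
[0.0063, -0.026, -0.0087] [-0.19, -2.83, 0.47]
[0.0056, -0.026, -0.0091] [-0.19, -2.83, 0.47]
[0.0049, -0.026, -0.0095] [-0.19, -2.83, 0.47]
[0.0042, -0.026, -0.0098] [-0.19, -2.83, 0.47]

[0.0009, -0.0299, 0.0123] [-0.15, -2.57, 0.97]
[0.001, -0.0299, 0.0122] [-0.15, -2.57, 0.97]
[0.001, -0.03, 0.0121] [-0.15, -2.57, 0.97]
[0.001, -0.03, 0.0119] [-0.15, -2.57, 0.97]
[0.0011, -0.0301, 0.0118] [-0.15, -2.57, 0.97]
[0.0011, -0.0301, 0.0117] [-0.15, -2.57, 0.97]
[0.0011, -0.0302, 0.0116] [-0.15, -2.57, 0.97]
```

servo_tool:
  linear:
    - [0.0075, -0.026, -0.008]
    - [0.007, -0.026, -0.0085]
    - [0.0065, -0.026, -0.0085]
    - [0.0055, -0.026, -0.009]
    - [0.005, -0.026, -0.0095]
  rotation:
    - [-0.2, -2.8, 0.5]
    - [-0.2, -2.8, 0.5]
    - [-0.2, -2.8, 0.5]
    - [-0.2, -2.8, 0.5]
    - [-0.2, -2.8, 0.5]
  jaw: [0.2, 0.2, 0.2, 0.2, 0.2]

```text
time_s: 9.9
tool_pos: [0.4932, -0.0818, 0.2485]
tcp_rot: [0.976, -0.01, 0.218, -0.01]
ft_force: [0.6, 0.4, -3.2]
finger_gap: 0.427
grasp_force: 60.7
```

Run:
```python
from h import *; from station import manip
s=manip.state();print(s["tool_pos"],R.from_quat(s["tcp_rot"]).as_matrix()[:,2],s["joint_pos"])
plan(s,[.475,.199,.20],tool(-9.87)*FLIP,9)
```

```text
[ 0.49317673 -0.08183884  0.24853013] [ 0.42498266  0.01543761 -0.90506984] [-0.33463157  0.11383118  2.26095827  0.42286708  0.38508918  0.89442682]
[-0.0049, -0.031, 0.0045] [-0.37, -2.77, 0.95]
[-0.0052, -0.031, 0.0045] [-0.37, -2.77, 0.95]
[-0.0055, -0.0309, 0.0046] [-0.37, -2.77, 0.95]
[-0.0057, -0.0309, 0.0047] [-0.37, -2.77, 0.95]
[-0.006, -0.0308, 0.0048] [-0.37, -2.77, 0.95]
[-0.0063, -0.0307, 0.0049] [-0.37, -2.77, 0.95]
[-0.0066, -0.0306, 0.005] [-0.37, -2.77, 0.95]
[-0.0068, -0.0306, 0.0051] [-0.37, -2.77, 0.95]
[-0.0071, -0.0305, 0.0052] [-0.37, -2.77, 0.95]
```

servo_tool:
  linear:
    - [-0.005, -0.031, 0.0045]
    - [-0.005, -0.031, 0.0045]
    - [-0.0055, -0.031, 0.0045]
    - [-0.0055, -0.031, 0.0045]
    - [-0.006, -0.031, 0.005]
  rotation:
    - [-0.4, -2.8, 0.95]
    - [-0.4, -2.8, 0.95]
    - [-0.4, -2.8, 0.95]
    - [-0.4, -2.8, 0.95]
    - [-0.4, -2.8, 0.95]
  jaw: [0.2, 0.2, 0.2, 0.2, 0.2]

```text
time_s: 10.52
tool_pos: [0.4831, 0.0748, 0.2212]
tcp_rot: [0.994, -0.052, 0.096, -0.004]
ft_force: [-0.6, 0.3, -3.2]
finger_gap: 0.431
grasp_force: 60.7
```

servo_tool:
  linear:
    - [-0.006, -0.031, 0.005]
    - [-0.0065, -0.0305, 0.005]
    - [-0.007, -0.0305, 0.005]
    - [-0.007, -0.0305, 0.005]
    - [0, 0, 0]
  rotation:
    - [-0.4, -2.8, 0.95]
    - [-0.4, -2.8, 0.95]
    - [-0.4, -2.8, 0.95]
    - [-0.4, -2.8, 0.95]
    - [0, 0, 0]
  jaw: [0.2, 0.2, 0.2, 0.2, 0.2]

```text
time_s: 11.15
tool_pos: [0.4756, 0.2003, 0.1989]
tcp_rot: [0.996, -0.085, -0.002, 0.002]
ft_force: [0.0, -0.1, -2.6]
finger_gap: 0.431
grasp_force: 60.9
```

Run:
```python
from h import *; from station import manip; import pickle
s=manip.state();c=manip.camera("wrist");pickle.dump((s,c),open("w6.pkl","wb"));T=wristT(s,c)
print(s["time_s"],s["tool_pos"],R.from_quat(s["tcp_rot"]).as_matrix().round(4).tolist(),s["joint_pos"])
cv2.imwrite("pics/w6.png",c["color"][:,:,::-1])
plan(s,[.475,.199,.20],tool(-9.87)*FLIP,1)
P=R.from_euler("z",-9.87,degrees=True).apply([[.08,.065,0],[.08,-.065,0]])+[.5438,.1872,.024]
print(proj(c,P,T))
```

```text
11.15 [0.47561011 0.20029302 0.1988553 ] [[0.9855, -0.1694, -0.0042], [-0.1694, -0.9855, -0.0033], [-0.0036, 0.004, -1.0]] [ 0.34101139  0.36113649  1.95118716 -0.00231049  0.83431198  2.08359558]
[-0.0004, 0.0014, -0.0011] [0.23, 0.2, 0.12]
[[225.75232733  -7.46106473]
 [427.30535074  -6.86702866]]
```

View pics/w6.png

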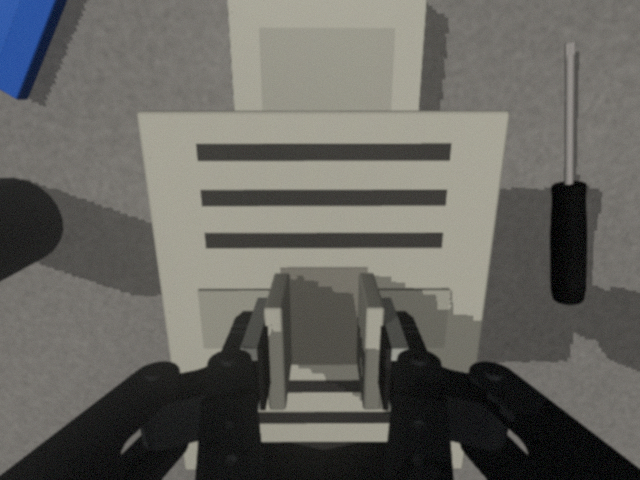

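The held cover's far edge is at row 113. The pile's two long sides appear above it at (229→236) and (426→420), and its far edge is just off the picture. I'll move 40 mm ahead and down so that the corners come into view.

Run:
```python
from h import *; from station import manip
plan(manip.state(),[.5142,.1923,.12],tool(-9.87)*FLIP,4)
```

```text
[0.0099, -0.0001, 0.0197] [0.07, 0.04, 0.03]
[0.0099, -0.0001, 0.0198] [0.07, 0.04, 0.03]
[0.0099, -0.0, 0.0198] [0.07, 0.04, 0.03]
[0.0099, -0.0, 0.0198] [0.07, 0.04, 0.03]
```

servo_tool:
  linear:
    - [0.01, 0, 0.0195]
    - [0.01, 0, 0.0195]
    - [0.01, 0, 0.0195]
    - [0.01, 0, 0.0195]
    - [0, 0, 0]
  rotation:
    - [0.07, 0.05, 0.03]
    - [0.07, 0.05, 0.03]
    - [0.07, 0.05, 0.03]
    - [0.02, 0.05, 0.03]
    - [0, 0, 0]
  jaw: [0.2, 0.2, 0.2, 0.2, 0.2]

```text
time_s: 11.82
tool_pos: [0.5146, 0.1897, 0.1211]
tcp_rot: [0.996, -0.088, 0.0, 0.001]
ft_force: [-0.5, 1.0, -2.3]
finger_gap: 0.432
grasp_force: 61.1
```

Run:
```python
from h import *; from station import manip; import pickle
s=manip.state();c=manip.camera("wrist");pickle.dump((s,c),open("w7.pkl","wb"));T=wristT(s,c)
print(s["time_s"],s["tool_pos"],R.from_quat(s["tcp_rot"]).as_matrix().round(4).tolist())
g=c["color"][:,:,::-1][0:200,100:540];cv2.imwrite("pics/w7.png",cv2.resize(g,None,fx=1.8,fy=1.8,interpolation=3))
plan(s,[.5142,.1923,.12],tool(-9.87)*FLIP,1)
P=R.from_euler("z",-9.87,degrees=True).apply([[.08,.065,0],[.08,-.065,0],[.04,-.065,0],[.04,.065,0]])+[.5438,.1872,.024]
print(((proj(c,P,T)-[100,0])*1.8).round(1).tolist())
```

```text
11.825 [0.51461462 0.18974017 0.12112662] [[0.9846, -0.1746, 0.0006], [-0.1746, -0.9846, -0.0018], [0.001, 0.0017, -1.0]]
[-0.0009, -0.0025, 0.0011] [0.1, -0.05, -0.19]
[[159.0, 81.8], [631.4, 80.1], [618.9, 230.5], [173.3, 232.1]]
```

View pics/w7.png

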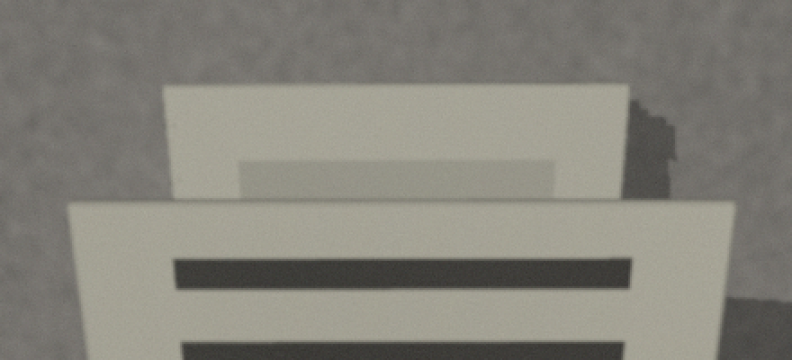

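The crop shows the pile's far edge from (164,85) to (629,85) and the cover's far edge from (68,203) to (736,203). I'll measure both with subpixel line fits in the same picture and work out the relative offset.

```bash
cat > rel.py <<'E'
from h import *; import pickle,sys
from scipy.optimize import least_squares
s,c=pickle.load(open("w7.pkl","rb"));T=c["tool_from_camera"]
g=cv2.GaussianBlur(cv2.cvtColor(c["color"],cv2.COLOR_RGB2GRAY),(0,0),1).astype(float)
def sub(v,lo):
    d=abs(np.gradient(v));k=int(np.clip(np.argmax(d[2:-2])+2,2,len(v)-3));w=d[k-2:k+3];return lo+k+(w@np.arange(-2,3))/w.sum()
def fit(a,b):
    a,b=np.array(a),np.array(b)
    for _ in range(3):
        p=np.polyfit(a,b,1);r=abs(b-np.polyval(p,a));m=r<max(.4,1.5*np.median(r));a,b=a[m],b[m]
    return p,len(a),r.max()
def vert(rows,f): return fit(rows,[sub(g[y,int(f(y))-7:int(f(y))+8],int(f(y))-7) for y in rows])
def hor(cols,y0,r=6): return fit(cols,[sub(g[y0-r:y0+r+1,x],y0-r) for x in cols])
def corner(v,h): A=np.array([[1,-v[0]],[-h[0],1]]);return np.linalg.solve(A,[v[1],h[1]])
z=1.8
pf=hor(range(200,440,5),47);pl=vert(range(54,105,3),lambda y:191+(y-47)*5/64);pr=vert(range(54,105,3),lambda y:449-(y-47)*4/64)
cf=hor(range(150,190,3),113);cf2=hor(range(460,500,3),113)
cl=vert(range(122,195,4),lambda y:138+(y-113)*.135);cr=vert(range(122,160,3),lambda y:509-(y-113)*.135)
for n,q in zip("pf pl pr cf cf2 cl cr".split(),(pf,pl,pr,cf,cf2,cl,cr)): print(n,np.round(q[0],4),q[1],round(q[2],2))
PC=np.array([corner(pl[0],pf[0]),corner(pr[0],pf[0])]);CC=np.array([corner(cl[0],cf[0]),corner(cr[0],cf2[0])])
print(PC.round(2).tolist(),CC.round(2).tolist())
k=dict(c);Rt=R.from_quat(s["tcp_rot"]);
# pile plane in tool frame (tool z nearly vertical)
zp=s["tool_pos"][2]-.024
def back(k,uv,z): o,d=ray(k,uv,T);return o+d*(z-o[2])/d[2]
def sc(f): k["fx"]=k["fy"]=c["fx"]*f; return k
w=lambda f,z,Q: np.linalg.norm(np.subtract(*[back(sc(f),u,z) for u in Q]))
from scipy.optimize import brentq
f=brentq(lambda f:w(f,zp,PC)-.13,.9,1.1);zc=brentq(lambda q:w(f,q,CC)-.13,.0,.06);print("fscale",f,"z cover top",zc)
for F,Z in((f,zc),(1,.0236),(f,.0236),(1,brentq(lambda q:w(1,q,CC)-.13,.0,.06))):
    P=[back(sc(F),u,zp)[:2] for u in PC];C=[back(sc(F),u,Z)[:2] for u in CC]
    a=[np.degrees(np.arctan2(*(q[1]-q[0]))) for q in(P,C)]
    print(F,Z,"pile mid-edge",np.mean(P,0).round(4),"cover",np.mean(C,0).round(4),"diff mm",((np.mean(P,0)-np.mean(C,0))*1e3).round(2),"ang",np.round(a,2))
E
python3 rel.py
```

```text
pf [-3.90000e-03  4.78176e+01] 45 0.4
pl [9.710000e-02 1.851884e+02] 17 0.28
pr [-8.270000e-02  4.536171e+02] 17 0.35
cf [1.10000e-03 1.11943e+02] 14 0.08
cf2 [2.69000e-02 9.84638e+01] 12 0.19
cl [  0.1367 121.3418] 19 0.36
cr [-1.321000e-01  5.231554e+02] 13 0.22
[[189.76, 47.07], [449.81, 46.06]] [[136.67, 112.1], [508.34, 112.16]]
fscale 0.9900889245417128 z cover top 0.023748254578988246
0.9900889245417128 0.023748254578988246 pile mid-edge [ 0.1092 -0.003 ] cover [ 0.0785 -0.0013] diff mm [30.75 -1.65] ang [ 0.19 -0.02]
1 0.0236 pile mid-edge [ 0.1084 -0.0029] cover [ 0.078  -0.0013] diff mm [30.3  -1.64] ang [ 0.19 -0.02]
0.9900889245417128 0.0236 pile mid-edge [ 0.1092 -0.003 ] cover [ 0.0785 -0.0013] diff mm [30.75 -1.66] ang [ 0.19 -0.02]
1 0.025091851342876805 pile mid-edge [ 0.1084 -0.0029] cover [ 0.078  -0.0013] diff mm [30.32 -1.63] ang [ 0.19 -0.02]
```

The relative offset is +30.5 mm in tool x, −1.65 mm in tool y and −0.2°, which agrees with the first pile measurement. That puts the target TCP at (0.5449, 0.1860), with touchdown at z ≈ 0.0577.

Run:
```python
from h import *; from station import manip
plan(manip.state(),[.5449,.186,.068],tool(-9.85)*FLIP,5)
```

```text
[0.0061, -0.0003, 0.0108] [0.02, -0.02, -0.04]
[0.0061, -0.0003, 0.0108] [0.02, -0.02, -0.04]
[0.0061, -0.0003, 0.0108] [0.02, -0.02, -0.04]
[0.0061, -0.0003, 0.0108] [0.02, -0.02, -0.04]
[0.0061, -0.0003, 0.0108] [0.02, -0.02, -0.04]
```

servo_tool:
  linear:
    - [0.0075, -0.0004, 0.009]
    - [0.0075, -0.0004, 0.012]
    - [0.0075, -0.0004, 0.014]
    - [0.008, -0.0004, 0.014]
    - [0, 0, 0.004]
  rotation:
    - [0.02, -0.02, -0.05]
    - [0.02, -0.02, -0.05]
    - [0.02, -0.02, -0.05]
    - [0.02, -0.02, -0.05]
    - [0.02, 0, 0]
  jaw: [0.2, 0.2, 0.2, 0.2, 0.2]

```text
time_s: 12.5
tool_pos: [0.546, 0.1864, 0.0682]
tcp_rot: [0.996, -0.086, 0.001, 0.0]
ft_force: [-0.6, -0.0, -3.2]
finger_gap: 0.429
grasp_force: 61.1
```

servo_tool:
  linear:
    - [0, 0, 0]
    - [0, 0, 0]
  rotation:
    - [0, 0, 0]
    - [0, 0, 0]
  jaw: [0.2, 0.2]

```text
time_s: 12.75
tool_pos: [0.5459, 0.1867, 0.07]
tcp_rot: [0.996, -0.086, 0.001, -0.0]
ft_force: [0.2, 0.4, -2.8]
finger_gap: 0.425
grasp_force: 61.1
```

Run:
```python
from h import *; from station import manip
s=manip.state();print(s["tool_pos"],s["ft_force"])
plan(s,[.5449,.186,.061],tool(-9.85)*FLIP,1)
```

```text
[0.54588136 0.18674868 0.06997006] [ 0.23312481  0.42857532 -2.8044902 ]
[-0.0009, 0.0009, 0.009] [-0.04, -0.15, 0.02]
```

servo_tool:
  linear:
    - [-0.0009, 0.0009, 0.004]
    - [0, 0, 0.004]
    - [0, 0, 0]
    - [0, 0, 0]
  rotation:
    - [-0.04, -0.15, 0]
    - [0, 0, 0]
    - [0, 0, 0]
    - [0, 0, 0]
  jaw: [0.2, 0.2, 0.2, 0.2]

```text
time_s: 13.25
tool_pos: [0.5449, 0.1859, 0.0617]
tcp_rot: [0.996, -0.086, -0.0, 0.0]
ft_force: [-0.1, 0.2, -2.9]
finger_gap: 0.423
grasp_force: 61.1
```

Run:
```python
from h import *; from station import manip
s=manip.state();print(s["tool_pos"],s["ft_force"])
plan(s,[.5449,.186,.0577],tool(-9.85)*FLIP,1)
```

```text
[0.54488633 0.18593857 0.06166885] [-0.1381032   0.16516003 -2.88143584]
[0.0, -0.0001, 0.004] [0.0, 0.01, 0.02]
```

servo_tool:
  linear:
    - [0, 0, 0.0025]
    - [0, 0, 0.001]
    - [0, 0, 0]
  rotation:
    - [0, 0, 0]
    - [0, 0, 0]
    - [0, 0, 0]
  jaw: [0.2, 0.2, 0.2]

```text
time_s: 13.62
tool_pos: [0.5448, 0.1859, 0.0581]
tcp_rot: [0.996, -0.086, -0.0, 0.0]
ft_force: [0.5, 0.4, -2.7]
finger_gap: 0.429
grasp_force: 61.1
```

servo_tool:
  linear:
    - [0, 0, 0.0005]
    - [0, 0, 0]
  rotation:
    - [0, 0, 0]
    - [0, 0, 0]
  jaw: [0.2, 0.2]

```text
time_s: 13.88
tool_pos: [0.5449, 0.1859, 0.0577]
tcp_rot: [0.996, -0.086, -0.0, -0.0]
ft_force: [-1.1, 0.2, -1.9]
finger_gap: 0.429
grasp_force: 61.2
```

servo_tool:
  linear:
    - [0, 0, 0.0004]
    - [0, 0, 0]
  rotation:
    - [0, 0, 0]
    - [0, 0, 0]
  jaw: [0.2, 0.2]

```text
time_s: 14.12
tool_pos: [0.545, 0.1859, 0.0575]
tcp_rot: [0.996, -0.086, -0.0, -0.0]
ft_force: [-1.9, 0.4, 3.6]
finger_gap: 0.428
grasp_force: 62.5
```

servo_tool:
  linear:
    - [0, 0, 0.0003]
    - [0, 0, 0]
  rotation:
    - [0, 0, 0]
    - [0, 0, 0]
  jaw: [0.2, 0.2]

```text
time_s: 14.38
tool_pos: [0.545, 0.186, 0.0574]
tcp_rot: [0.996, -0.086, 0.0, -0.0]
ft_force: [-2.4, -0.3, 9.5]
finger_gap: 0.431
grasp_force: 63.8
```

The cover is in contact with the pile at about 12 N. I'll open the fingers gradually.

servo_tool:
  linear:
    - [0, 0, 0]
    - [0, 0, 0]
    - [0, 0, 0]
    - [0, 0, 0]
    - [0, 0, 0]
  rotation:
    - [0, 0, 0]
    - [0, 0, 0]
    - [0, 0, 0]
    - [0, 0, 0]
    - [0, 0, 0]
  jaw: [0.45, 0.5, 0.55, 0.6, 0.65]

```text
time_s: 15.0
tool_pos: [0.5449, 0.1859, 0.0569]
tcp_rot: [0.996, -0.086, -0.0, 0.0]
ft_force: [0.2, 0.1, -3.6]
finger_gap: 0.653
grasp_force: 2.5
```

servo_tool:
  linear:
    - [0, 0, 0]
    - [0, 0, 0]
    - [0, 0, 0]
    - [0, 0, 0]
  rotation:
    - [0, 0, 0]
    - [0, 0, 0]
    - [0, 0, 0]
    - [0, 0, 0]
  jaw: [0.75, 0.85, 1, 1]

```text
time_s: 15.5
tool_pos: [0.5449, 0.186, 0.057]
tcp_rot: [0.996, -0.086, -0.0, -0.0]
ft_force: [0.4, 0.5, 0.9]
finger_gap: 0.998
grasp_force: 0.0
```

Run:
```python
from station import manip
s=manip.state();print(s["time_s"],s["tool_pos"],s["ft_force"],s["finger_gap"],s["grasp_force"])
```

```text
15.5 [0.54491553 0.18595721 0.05701228] [0.40689556 0.50291379 0.88621673] 0.9981208235082271 0.0
```

Released. Next I retreat straight up, and then measure numerically how flush the cover sits.

servo_tool:
  linear:
    - [0, 0, -0.01]
    - [0, 0, -0.02]
    - [0, 0, -0.03]
    - [0, 0, -0.03]
    - [-0.01, 0, -0.03]
  rotation:
    - [0, 0, 0]
    - [0, 0, 0]
    - [0, 0, 0]
    - [0, 0, 0]
    - [0, 0, 0]
  jaw: [1, 1, 1, 1, 1]

```text
time_s: 16.12
tool_pos: [0.5354, 0.1876, 0.1787]
tcp_rot: [0.996, -0.086, 0.0, -0.0]
ft_force: [-0.2, -0.0, -0.6]
finger_gap: 0.999
grasp_force: 0.0
```

servo_tool:
  linear:
    - [0, 0, -0.02]
    - [0, 0, 0]
    - [0, 0, 0]
  rotation:
    - [0, 0, 0]
    - [0, 0, 0]
    - [0, 0, 0]
  jaw: [1, 1, 1]

```text
time_s: 16.5
tool_pos: [0.5348, 0.1875, 0.1967]
tcp_rot: [0.996, -0.086, -0.0, 0.0]
ft_force: [-0.3, 0.3, 0.2]
finger_gap: 1.001
grasp_force: 0.0
```

Run:
```python
from h import *; from station import manip; import pickle
s=manip.state();c=manip.camera("wrist");pickle.dump((s,c),open("w8.pkl","wb"));T=wristT(s,c)
t=manip.camera("top");sc=manip.camera("scene");pickle.dump((t,sc),open("end.pkl","wb"))
print(s["time_s"],s["tool_pos"])
g=cv2.GaussianBlur(cv2.cvtColor(c["color"],cv2.COLOR_RGB2GRAY),(0,0),1).astype(np.float32)
A=R.from_euler("z",-9.87,degrees=True)
def P(x,y,z): return A.apply([x,y,z])+[.5438,.187,0]
# strong gradients along pixel scans across each edge: predicted z=.034 rim vs z=.0 foot
for name,f,ax in(("+x",lambda o,q:P(.08+o,q,.034),(-.05,-.03,.03,.05)),("-x",lambda o,q:P(-.08+o,q,.034),(-.05,.05)),
               ("+y",lambda o,q:P(q,.065+o,.034),(-.06,-.03,.04,.06)),("-y",lambda o,q:P(q,-.065+o,.034),(-.06,-.03,.04,.06))):
    for q in ax:
        o=np.linspace(-.02,.02,161);uv=proj(c,np.array([f(i,q) for i in o]),T).astype(np.float32)
        v=cv2.remap(g,uv[:,0],uv[:,1],cv2.INTER_LINEAR).ravel();d=np.gradient(v)
        k=[i for i in range(2,159) if abs(d[i])>.7 and abs(d[i])==abs(d[max(0,i-6):i+7]).max()]
        print(name,q,[(round(o[i]*1e3,1),round(float(d[i]),1)) for i in k])
```

```text
16.5 [0.53484395 0.1875411  0.19674217]
+x -0.05 [(np.float64(0.0), -4.8), (np.float64(4.5), -0.8), (np.float64(8.2), 0.8)]
+x -0.03 [(np.float64(-16.5), -11.3), (np.float64(-10.8), 10.0), (np.float64(0.0), -5.4)]
+x 0.03 [(np.float64(-16.5), -10.1), (np.float64(-10.8), 9.7), (np.float64(0.0), -4.8)]
+x 0.05 [(np.float64(-0.5), -4.5), (np.float64(7.0), 0.7), (np.float64(15.0), 0.7)]
-x -0.05 [(np.float64(1.3), 3.4)]
-x 0.05 [(np.float64(0.8), 2.9)]
+y -0.06 [(np.float64(-1.0), -3.9)]
+y -0.03 [(np.float64(-0.5), -3.1)]
+y 0.04 [(np.float64(-0.3), -3.9), (np.float64(13.5), -0.7)]
+y 0.06 [(np.float64(-0.5), -4.0), (np.float64(14.3), -0.8), (np.float64(14.5), -0.8)]
-y -0.06 [(np.float64(0.5), 6.9), (np.float64(0.8), 6.9)]
-y -0.03 [(np.float64(1.0), 7.0), (np.float64(9.3), -4.0), (np.float64(17.2), 2.6), (np.float64(17.5), 2.6)]
-y 0.04 [(np.float64(-16.0), -0.7), (np.float64(0.8), 7.9)]
-y 0.06 [(np.float64(-11.5), 0.8), (np.float64(0.8), 8.2)]
```

The cover's outline lies within about 0.5 mm and 0.3° of the pile's measured outline. The gripper is clear and the cover is released, so I'm handing in.

```bash
python3 -c "
from station import manip
print(manip.close_job())"
```

```text
the job is handed in; nothing more can be done
None
```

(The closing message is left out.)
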